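Run the recessed housing nut home with the long T-handled socket

TASK

Swing the dust cover off the bore of the pump housing, take the long T-handled socket from the wooden stand (the short one cannot reach) and lower it onto the square nut at the bottom of the bore. Then turn the nut clockwise, fully home against its stop, by its T-bar (it is far to turn: pushing the bar round with closed fingers is enough), and leave the socket standing upright on the nut with nothing touching it. Leave the short socket in the stand and do not disturb the other things on the bench.

Things in the scene. Friction and masses are not known exactly. Their poses are not given: they have to be found in the camera images.
- housing: Grey cast pump housing, fixed. Origin: on the bore axis at bench level. Round barrel 90 mm across, flat top 110 mm above the bench, flange 126 mm across. Bore: open at the top, 46 mm across, floor 12 mm above the bench (98 mm deep). A boss on the rim, 50 mm along +y from the bore axis, carries the dust cover; an upright breather pipe stands 98 mm along +x.
- nut (a joint): Angle of the nut at the bottom of the bore, rad: grows as the nut turns clockwise seen from above; 2.4 is fully home against a hard stop; starts between 0 and 0.5, stays where it is left, about 0.25 N m to turn, and can be turned backwards too.
- nut_top (a point): Middle of the nut's top face, on the bore axis, 30 mm above the bench; its x and y axes are square to the nut's flats and turn with the nut. Square steel nut 22 mm across flats, 18 mm high, standing on the bore floor; a 12 mm stud sticks out 6 mm above it.
- cover (a joint): Angle of the flat steel dust cover, rad: 0 = centred over the bore, grows clockwise seen from above (disc moves to the front left), 1.5 = stop, fully open; from 1.15 the bore is clear. Starts at 0 to 0.4; light friction (1 N at the pin), stays where left. Upright pivot 50 mm along the housing's +y. Plate 111 to 116 mm above the bench, disc 54 mm across.
- cover_pin (a point): Top of the upright pin for pushing the cover, 10 mm across; it stands 19 mm above the cover plate, top 135 mm above the bench, 68 mm from the cover's pivot.
- pipe_top (a point): Top of the breather pipe fixed to the housing: steel, 16 mm across, cap 24 mm, top 245 mm above the bench, 98 mm from the bore axis. An obstacle for the gripper's body.
- stand: Low wooden stand 62 x 152 x 30 mm, fixed, origin at the middle of its underside; two round holes 45 mm across and 24 mm deep at -45 and +45 mm along its own y axis hold the two T-handled sockets upright; which is in which hole varies. Behind its right end stands the lathe, 330 mm tall, from about x = 0.48, y = -0.23 on.
- long_key: The long T-handled square socket, steel, 0.2 to 0.5 kg, loose. Origin: centre of its underside; z up the shank, x along the T-bar. Socket 25 mm across flats inside, 28 mm deep, 40 mm across outside; fits the nut in four positions, 8 degrees play either way. Shank 18 mm; guide collar 41 mm across, 70 to 96 mm up. Seated, it stands on the bore floor, T-bar 170 mm above the bench.
- long_key_hub (a point): Centre of the long socket's handle hub, a block 24 x 24 x 26 mm, 158 mm above its underside; the T-bar, 12 mm thick, runs through it 65 mm to either side along x with 16 mm balls at its ends. The hub's free flats face along y.
- short_key: The short T-handled square socket, like the long one but without collar and with its bar only 70 mm above its underside: too short to reach the nut. Must stay in the stand.
- bottle: Bystander: glue bottle, 58 mm across, 161 mm tall; origin under its centre.
- tin: Bystander: wax tin, 70 mm across, 32 mm high; origin under its centre.
- finial: Bystander: turned wooden finial, 38 mm across, 81 mm tall; origin under its centre.
- bolt: Bystander: hex bolt standing on its head, 25 x 28 x 53 mm; origin under its centre.
- caster: Bystander: brass caster wheel lying flat, 43 mm across, 18 mm high; origin under its centre.

How it is judged:
By the outcome, as a careful person would: the job done as asked, in the order asked, and still so for the second after the job is handed in, with the robot touching nothing.
It also fails if it takes over 69 s, if anything falls off the work surface, if the arm or the gripper's body presses on something with over 40 N, if the wrist force passes 120 N, or if a joint passes its speed limit or range.

ROBOT

A 6-joint arm with a two-finger parallel gripper is mounted at the origin on a cart in front of the work surface, level with it; the furniture and walls round the work are solid. World frame = base frame: x ahead of the robot, y to its left, z up, the work surface at z = 0. Lengths are in m, angles in rad, forces in N, time in s.
With the tool pointing down it reaches from about 0.3 to 0.95 m from the base axis. Payload 3.1 kg.
Tool frame: the origin (TCP) lies between the finger pads; the fingertips stand 19 mm ahead of it and the grasp point (between the pads) is the TCP; z points along the fingers, y is the line along which they close (so a half turn about z gives the same grasp; the last joint's range is limited). The gripper opens to 85 mm and grips with 20 to 120 N. Pads are 22 mm wide; open, the fingers measure 114 mm over their backs; the gripper's body (76 mm by 85 mm) begins 54 mm behind the grasp point. The pads swing forward as they close: fully open they stand 13 mm farther back than shut.
Start: joints at [-1.229, 0.308, 1.634, -0, 1.2, -0.07], TCP at [0.25, -0.573, 0.25] pointing down, gripper open.
Joint ranges: [-3.06, 3.06], [-0.79, 1.96], [0.05, 2.63], [-1.19, 4.34], [0.05, 2.64], [-2.94, 2.94]. Speed limits (rad/s): [2.79, 2.79, 3.14, 3.14, 3.14, 3.14].

INTERFACE

Orientations are given as a unit quaternion [w, x, y, z].
In Python, from cell import readout, snapshot, hand_in, outline_of gives the robot as it stands.
- The arm moves only by the tool carry_out, never from a script. Its argument "increments" is a list of rows, each an object of numbers: "dx", "dy", "dz": the shift along the tool's x, y, z in m; "wx", "wy", "wz": the turn, a rotation vector about the tool's x, y, z in rad; "gripper": the opening, from 0 (shut) to 1 (fully open). A call has 1 to 10 rows; each row is the pose to reach, as a shift and turn from the pose commanded when the call began, along the tool's axes at that moment; what a row does not reach only later rows make up. A row lasts 1/12 s, in which the tool goes at most 41.7 mm and 7.16 degrees, less where a joint would pass 70% of its speed; a pose out of reach is approached as far as the arm can. A call with a gripper value outside its range is refused whole. The fingers move at their own pace and stop on an object; "newtons" is the grip in N (left out, the last holds). Time passes only in rows, so rows that repeat a pose let the fingers close. It gives the time, the measured TCP pose, the force, the opening and the grip force at its end, in the units of the state.
- readout.read_state(): the state, without advancing time (a new reading comes with each control period).
- snapshot(name): name is "scene" or "top" or "wrist"; returns a dict with "color" (420x560x3 uint8, blue, green, red), "camera_matrix" (3x3 intrinsics, pixels), "k1" (the pictures are not rectified: a ray, as slopes to the right and down, at radius r is drawn at 1 + k1 r^2 times it, then the intrinsics apply), "cam_to_world" (4x4, takes a point from camera to world coordinates); the wrist camera has in their place "mount" (4x4, takes a point from camera to tool coordinates, whose origin is the TCP and whose axes are the flange's). Camera axes: x right, y up, looking along -z (the intrinsics and any distortion apply to the point x, -y, -z); pixel columns grow to the right and rows downward; lengths in m; the calibration is good to about 2 mm. A picture is of the moment at which its call begins: read the wrist's pose just before it. There is no depth.
- hand_in(): hands the job in; it is judged then, once.
Trained networks look in a picture, given as the dict that the camera call returned (one of the last four; its "shot" number tells which), for a name from the list of things; names that differ only in an ending like _2 or _b are one class to them, and where a whole thing is asked for, a point or a joint stands for the part that bears it (a point fixed in the world has none). Each returns a list of dicts, best first, with "score" (0 to 1); they miss things now and then, are a little off and sometimes report something else, mostly with a low value. They report only what shows in the picture. A call takes as long as a camera call.
- outline_of(picture, name): "mask" (420x560 bool, what is visible of it) and "box" ([left, top, width, height] in pixels, round what is visible of it).
The state is a dict: "t": time; "joints": joint angles; "dq": joint speeds; "tau": joint torques, N m; "position": TCP position; "orientation": TCP orientation; "wrist_force": force on the tool from outside, world axes, zero at the start; "wrist_torque": the same for the moment, N m; "grip_width": finger opening in m; "grip_force": force on a finger pad.
Only numpy, scipy, OpenCV 4.12 (cv2) and the standard library are available. Lean on these libraries where they do the work, as an engineer would, in place of code of your own. Each camera call takes 0.05 s, during which the arm holds its last target. There are 200 camera calls.

## Working session

There is one attempt and no reset: what is moved stays moved. The work goes in short steps, Python scripts to look and compute and a tool call to move; the robot and the scene stay as the last step left them, time stands still between calls to the robot, and variables do not carry over. Pictures are saved under pics/ and viewed, at most 10 in all, crops included, and the job is handed in when it is done.

Besides the shell and the picture viewer there is one more tool, called after "Emit:" as name(argument=value, ...), one argument or row to a line, values as JSON. carry_out: Moves the arm, as the interface text tells. Its arguments: {"type":"object","properties":{"increments":{"type":"array","items":{"type":"object","properties":{"dx":{"type":"number"},"dy":{"type":"number"},"dz":{"type":"number"},"wx":{"type":"number"},"wy":{"type":"number"},"wz":{"type":"number"},"gripper":{"type":"number"}}}},"newtons":{"type":"number"}},"required":["increments"]}

```bash
ls; mkdir -p pics; cat > h.py <<'E'
import numpy as np, cv2
from cell import readout, snapshot, hand_in, outline_of
from scipy.spatial.transform import Rotation as R
def T_tool(s):
    T=np.eye(4); q=s['orientation']; T[:3,:3]=R.from_quat([q[1],q[2],q[3],q[0]]).as_matrix(); T[:3,3]=s['position']; return T
def shot(n):
    s=readout.read_state(); p=snapshot(n)
    p['T']=np.array(p['cam_to_world']) if n!='wrist' else T_tool(s)@np.array(p['mount'])
    return p
def ray(p,u,v):
    K=np.array(p['camera_matrix']); a=np.array([(u-K[0,2])/K[0,0],(v-K[1,2])/K[1,1]])
    b=a.copy()
    for _ in range(20): b=a/(1+p['k1']*(b@b))
    d=p['T'][:3,:3]@np.array([b[0],-b[1],-1]); return p['T'][:3,3],d/np.linalg.norm(d)
def atz(p,u,v,z):
    o,d=ray(p,u,v); return o+d*(z-o[2])/d[2]
def proj(p,X):
    c=np.linalg.inv(p['T'])@np.append(X,1); b=np.array([c[0]/-c[2],-c[1]/-c[2]]); b=b*(1+p['k1']*(b@b)); K=np.array(p['camera_matrix'])
    return K[0,0]*b[0]+K[0,2],K[1,1]*b[1]+K[1,2]
def tri(rs):
    A=np.zeros((3,3));b=np.zeros(3)
    for o,d in rs:
        M=np.eye(3)-np.outer(d,d);A+=M;b+=M@o
    return np.linalg.solve(A,b)
E
python3 - <<'E'
from h import *
ims=[]
for n in ['scene','top','wrist']:
    p=shot(n); cv2.imwrite(f'pics/{n}0.png',p['color']); print(n,p['T'].round(3).tolist(),np.array(p['camera_matrix']).round(1).tolist(),p['k1'])
    if n=='wrist':continue
    for k in ['housing','cover','cover_pin','stand','long_key','long_key_hub','short_key','pipe_top','bottle','tin','finial','bolt','caster']:
        r=outline_of(p,k)
        for q in r[:2]:
            m=q['mask']; ys,xs=np.nonzero(m); print(k,round(q['score'],2),q['box'],(xs.mean().round(1),ys.mean().round(1)) if len(xs) else '')
E
```

```text
pics
scene [[-0.888, 0.336, -0.313, 0.248], [-0.459, -0.666, 0.589, 0.55], [-0.011, 0.667, 0.745, 0.856], [0.0, 0.0, 0.0, 1.0]] [[474.4, 0.0, 277.0], [0.0, 474.4, 202.0], [0.0, 0.0, 1.0]] -0.15944136929556882
housing 0.78 [181.7, 168.0, 90.7, 119.2] (np.float64(231.0), np.float64(242.3))
housing 0.69 [280.1, 290.0, 34.7, 55.8] (np.float64(298.3), np.float64(319.9))
cover 0.63 [224.6, 212.8, 30.3, 37.6] (np.float64(238.3), np.float64(231.8))
cover 0.16 [213.1, 187.6, 8.6, 19.1] (np.float64(217.1), np.float64(198.2))
cover_pin 0.81 [224.5, 213.6, 30.7, 34.9] (np.float64(238.7), np.float64(231.6))
stand 0.85 [301.3, 207.9, 64.5, 57.6] (np.float64(334.3), np.float64(241.5))
long_key 0.59 [310.8, 176.6, 38.8, 72.5] (np.float64(325.9), np.float64(218.6))
long_key_hub 0.72 [310.0, 178.9, 36.3, 73.8] (np.float64(326.3), np.float64(218.8))
short_key 0.8 [324.4, 187.4, 52.5, 41.1] (np.float64(351.6), np.float64(211.0))
pipe_top 0.94 [182.4, 169.6, 89.5, 115.1] (np.float64(232.0), np.float64(242.8))
bottle 0.86 [283.2, 290.5, 34.0, 54.3] (np.float64(298.3), np.float64(319.7))
tin 0.83 [314.3, 2
[... 1007 characters left out ...]
(np.float64(252.1), np.float64(183.5))
bottle 0.58 [193.0, 252.1, 31.4, 26.3] (np.float64(208.4), np.float64(263.5))
bottle 0.56 [250.2, 274.9, 14.1, 22.7] (np.float64(256.6), np.float64(285.4))
tin 0.62 [221.3, 270.6, 24.6, 26.7] (np.float64(234.0), np.float64(283.2))
finial 0.51 [248.1, 276.2, 13.0, 18.2] (np.float64(256.8), np.float64(285.6))
bolt 0.64 [297.0, 130.6, 12.2, 16.9] (np.float64(300.6), np.float64(137.8))
caster 0.48 [278.3, 166.3, 18.5, 15.9] (np.float64(287.4), np.float64(173.0))
wrist [[0.402, 0.869, 0.289, 0.324], [-0.916, 0.381, 0.127, -0.54], [0.0, -0.316, 0.949, 0.374], [0.0, 0.0, 0.0, 1.0]] [[317.6, 0.0, 279.6], [0.0, 317.6, 217.2], [0.0, 0.0, 1.0]] -0.0399625104042718
```

```bash
python3 - <<'E'
import cv2,numpy as np
t=cv2.imread('pics/top0.png')[110:310,180:380]; s=cv2.imread('pics/scene0.png')[160:360,170:370]
o=np.hstack([cv2.resize(t,(400,400),interpolation=2),cv2.resize(s,(400,400),interpolation=2)])
cv2.imwrite('pics/c1.png',o)
E
```

```text
(no output)
```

View pics/c1.png

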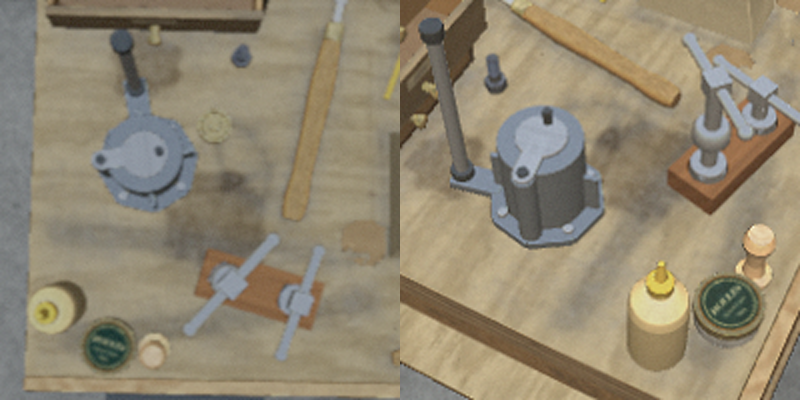

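```bash
python3 - <<'E'
from h import *
t=shot('top');s=shot('scene')
P={}
for k,a,b in [('pipe',(241,130.5),(186,175.5)),('pivot',(230,189.5),(231.5,247)),('pin',(260,185),(243.5,216.5)),('hub',(296,253),(327.5,199)),('endA',(317,230),(315,180)),('endB',(275,275.5),(343,226.5)),('shub',(330,260),(352.5,203))]:
    P[k]=tri([ray(t,*a),ray(s,*b)]); print(k,P[k].round(4),np.round(np.subtract(proj(t,P[k]),a),1),np.round(np.subtract(proj(s,P[k]),b),1))
d=P['endA']-P['endB'];print('baryaw',np.arctan2(d[1],d[0]),np.linalg.norm(d))
for k,z,m in [('bottle',.0,(208.4,263.5)),('tin',.03,(234,283)),('finial',.05,(256.8,285.6)),('bolt',.03,(300.6,137.8)),('caster',.015,(287.4,173))]: print(k,atz(t,*m,z).round(3))
print(atz(t,251,189,.11),readout.read_state()['orientation'],np.array(shot('wrist')['mount']).round(3).tolist())
E
```

```text
pipe [0.6942 0.0744 0.2311] [0.  0.1] [-0.1 -0. ]
pivot [0.5872 0.1062 0.1102] [0.1 0.2] [-0.3 -0. ]
pin [0.5981 0.0372 0.1237] [-0. -0.] [0.1 0. ]
hub [ 0.45   -0.0436  0.1704] [-0.4 -0.9] [ 1. -0.]
endA [ 0.4986 -0.0896  0.159 ] [-0.1 -0.2] [0.2 0. ]
endB [ 3.998e-01 -2.000e-04  1.610e-01] [-0.2 -0.5] [ 0.6 -0. ]
shub [ 0.4266 -0.1314  0.0824] [0.4 1. ] [-1.2  0. ]
baryaw -0.7356385618980176 0.13326117997508763
bottle [0.409 0.168 0.   ]
tin [0.364 0.099 0.03 ]
finial [0.362 0.042 0.05 ]
bolt [ 0.732 -0.06   0.03 ]
caster [ 0.644 -0.029  0.015]
[0.58990709 0.05812822 0.11      ] [-1.67515093e-05  9.78879885e-01  2.04436224e-01 -7.11799942e-06] [[0.002, 0.949, 0.316, 0.081], [1.0, -0.001, -0.001, -0.0], [-0.0, 0.316, -0.949, -0.124], [0.0, 0.0, 0.0, 1.0]]
```

Emit:
carry_out(
  increments=[
    {"dx": 0.232,"dy": -0.306,"dz": -0.01,"wz": -1.19,"gripper": 0},
    {"dx": 0.232,"dy": -0.306,"dz": -0.01,"wz": -1.19,"gripper": 0},
    {"dx": 0.232,"dy": -0.306,"dz": -0.01,"wz": -1.19,"gripper": 0},
    {"dx": 0.232,"dy": -0.306,"dz": -0.01,"wz": -1.19,"gripper": 0},
    {"dx": 0.232,"dy": -0.306,"dz": -0.01,"wz": -1.19,"gripper": 0},
    {"dx": 0.232,"dy": -0.306,"dz": -0.01,"wz": -1.19,"gripper": 0},
    {"dx": 0.232,"dy": -0.306,"dz": -0.01,"wz": -1.19,"gripper": 0},
    {"dx": 0.232,"dy": -0.306,"dz": -0.01,"wz": -1.19,"gripper": 0},
    {"dx": 0.232,"dy": -0.306,"dz": -0.01,"wz": -1.19,"gripper": 0},
    {"dx": 0.232,"dy": -0.306,"dz": -0.01,"wz": -1.19,"gripper": 0},
  ],
)

```text
schema error: expected keys dx, dy, dz, wx, wy, wz, gripper
```

Emit:
carry_out(
  increments=[
    {"dx": 0.232,"dy": -0.306,"dz": -0.01,"wx": 0,"wy": 0,"wz": -1.19,"gripper": 0},
    {"dx": 0.232,"dy": -0.306,"dz": -0.01,"wx": 0,"wy": 0,"wz": -1.19,"gripper": 0},
    {"dx": 0.232,"dy": -0.306,"dz": -0.01,"wx": 0,"wy": 0,"wz": -1.19,"gripper": 0},
    {"dx": 0.232,"dy": -0.306,"dz": -0.01,"wx": 0,"wy": 0,"wz": -1.19,"gripper": 0},
    {"dx": 0.232,"dy": -0.306,"dz": -0.01,"wx": 0,"wy": 0,"wz": -1.19,"gripper": 0},
    {"dx": 0.232,"dy": -0.306,"dz": -0.01,"wx": 0,"wy": 0,"wz": -1.19,"gripper": 0},
    {"dx": 0.232,"dy": -0.306,"dz": -0.01,"wx": 0,"wy": 0,"wz": -1.19,"gripper": 0},
    {"dx": 0.232,"dy": -0.306,"dz": -0.01,"wx": 0,"wy": 0,"wz": -1.19,"gripper": 0},
    {"dx": 0.232,"dy": -0.306,"dz": -0.01,"wx": 0,"wy": 0,"wz": -1.19,"gripper": 0},
    {"dx": 0.232,"dy": -0.306,"dz": -0.01,"wx": 0,"wy": 0,"wz": -1.19,"gripper": 0},
  ],
)

```text
t: 2.43
position: [0.3404, -0.1945, 0.2602]
orientation: [-0.001, 0.693, 0.721, 0.001]
wrist_force: [-0.7, -0.3, -1.2]
grip_width: -0.0001
grip_force: 0.0
```

Emit:
carry_out(
  increments=[
    {"dx": 0.216,"dy": 0.28,"dz": 0.01,"wx": 0,"wy": 0,"wz": -0.82,"gripper": 0},
    {"dx": 0.216,"dy": 0.28,"dz": 0.01,"wx": 0,"wy": 0,"wz": -0.82,"gripper": 0},
    {"dx": 0.216,"dy": 0.28,"dz": 0.01,"wx": 0,"wy": 0,"wz": -0.82,"gripper": 0},
    {"dx": 0.216,"dy": 0.28,"dz": 0.01,"wx": 0,"wy": 0,"wz": -0.82,"gripper": 0},
    {"dx": 0.216,"dy": 0.28,"dz": 0.01,"wx": 0,"wy": 0,"wz": -0.82,"gripper": 0},
    {"dx": 0.216,"dy": 0.28,"dz": 0.01,"wx": 0,"wy": 0,"wz": -0.82,"gripper": 0},
    {"dx": 0.216,"dy": 0.28,"dz": 0.01,"wx": 0,"wy": 0,"wz": -0.82,"gripper": 0},
    {"dx": 0.216,"dy": 0.28,"dz": 0.01,"wx": 0,"wy": 0,"wz": -0.82,"gripper": 0},
    {"dx": 0.216,"dy": 0.28,"dz": 0.01,"wx": 0,"wy": 0,"wz": -0.82,"gripper": 0},
    {"dx": 0.216,"dy": 0.28,"dz": 0.01,"wx": 0,"wy": 0,"wz": -0.82,"gripper": 0},
  ],
)

```text
t: 3.27
position: [0.6166, 0.0283, 0.2501]
orientation: [0.001, 0.35, 0.937, 0.001]
wrist_force: [0.1, -0.5, 0.4]
grip_width: 0.0
grip_force: 0.0
```

```bash
cat >> h.py <<'E'
def inc(x,y,z,psi):
    "increments from the present pose to TCP x,y,z with tool x at world yaw psi, pointing down"
    T=T_tool(readout.read_state()); c,s=np.cos(psi),np.sin(psi)
    G=np.array([[c,s,0],[s,-c,0],[0,0,-1.]])
    return (T[:3,:3].T@(np.array([x,y,z])-T[:3,3])).round(4),R.from_matrix(T[:3,:3].T@G).as_rotvec().round(3)
E
python3 - <<'E'
from h import *
print(readout.read_state()['position'],readout.read_state()['t'])
p=shot('wrist'); c=p['color'].copy()
for X in [(.598,.037,.135),(.587,.106,.116),(.6965,.0745,.245),(.597,.057,.116)]:
    u=proj(p,X);print(u);cv2.drawMarker(c,tuple(int(v) for v in u),(0,0,255),0,10,1)
cv2.imwrite('pics/w1.png',c)
E
```

```text
[0.61658704 0.02834551 0.25006362] 3.2667
(np.float64(271.90704904590814), np.float64(195.23811488561208))
(np.float64(329.30843879289085), np.float64(122.77020736083608))
(np.float64(451.7451040723903), np.float64(345.5516458546058))
(np.float64(289.88707923913574), np.float64(172.95556005742768))
```

View pics/w1.png

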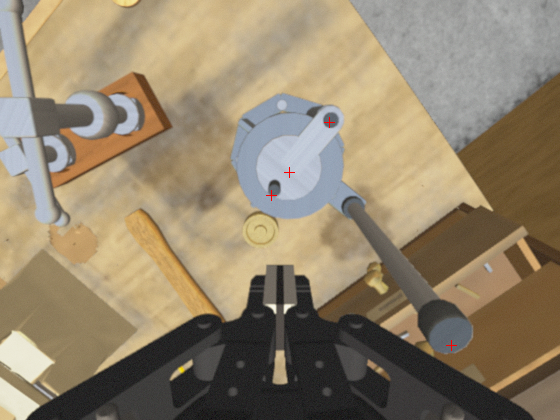

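Emit:
carry_out(
  increments=[
    {"dx": 0,"dy": 0,"dz": 0.04,"wx": 0,"wy": 0,"wz": 0,"gripper": 0},
    {"dx": 0,"dy": 0,"dz": 0.08,"wx": 0,"wy": 0,"wz": 0,"gripper": 0},
    {"dx": 0,"dy": 0,"dz": 0.108,"wx": 0,"wy": 0,"wz": 0,"gripper": 0},
    {"dx": 0,"dy": -0.005,"dz": 0.108,"wx": 0,"wy": 0,"wz": 0,"gripper": 0},
    {"dx": 0.012,"dy": -0.012,"dz": 0.108,"wx": 0,"wy": 0,"wz": 0,"gripper": 0},
    {"dx": 0.023,"dy": -0.02,"dz": 0.108,"wx": 0,"wy": 0,"wz": 0,"gripper": 0},
    {"dx": 0.036,"dy": -0.025,"dz": 0.108,"wx": 0,"wy": 0,"wz": 0,"gripper": 0},
    {"dx": 0.049,"dy": -0.028,"dz": 0.108,"wx": 0,"wy": 0,"wz": 0,"gripper": 0},
    {"dx": 0.062,"dy": -0.027,"dz": 0.108,"wx": 0,"wy": 0,"wz": 0,"gripper": 0},
    {"dx": 0.076,"dy": -0.025,"dz": 0.108,"wx": 0,"wy": 0,"wz": 0,"gripper": 0},
  ],
)

```text
t: 4.15
position: [0.5307, 0.0471, 0.1423]
orientation: [-0.007, 0.35, 0.937, -0.012]
wrist_force: [-19.6, -21.4, 11.2]
grip_width: -0.0001
grip_force: 15.5
```

```bash
python3 - <<'E'
from h import *
p=shot('wrist'); s=shot('scene'); 
cv2.imwrite('pics/w2.png',np.hstack([p['color'][:,80:480],cv2.resize(s['color'][150:290,160:293],(399,420))]))
print(readout.read_state())
E
```

```text
{'t': 4.25, 'joints': array([ 0.0193202 ,  0.27676684,  1.92003688, -0.01232373,  0.96762924,
       -0.82780226]), 'dq': array([-0.0029407 ,  0.01910547, -0.01978382,  0.10828063, -0.17110448,
       -0.00600358]), 'tau': array([  6.51010796, -36.72648311, -31.67021155,   3.09033997,
        -4.18702796,   0.18815565]), 'position': array([0.52918491, 0.05070538, 0.14161415]), 'orientation': array([-0.00872742,  0.35064004,  0.93642715, -0.00892106]), 'wrist_force': array([-10.50694648, -10.17815995,  -0.70110133]), 'wrist_torque': array([-1.14904534,  0.97437476,  0.10295416]), 'grip_force': 3.2707873731851578, 'grip_width': -0.00029366595794522464}
```

View pics/w2.png

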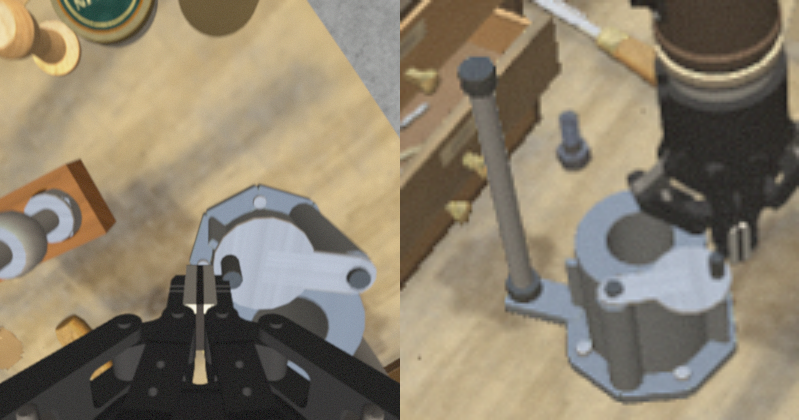

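```bash
python3 - <<'E'
from h import *
p=shot('wrist'); a=atz(p,311,260,.135); b=atz(p,437,277,.118); print(a,b,np.linalg.norm((a-b)[:2])); s=readout.read_state(); print(s['position'],s['wrist_force'],T_tool(s)[:3,:3].T@(a-s['position']))
E
```

```text
[0.52496694 0.07291841 0.135     ] [0.58245523 0.11255128 0.118     ] 0.06982598671103568
[0.53312542 0.05237707 0.142193  ] [-10.64850473 -10.26103862  -2.48650595] [0.019628   0.01017606 0.00717192]
```

Emit:
carry_out(
  increments=[
    {"dx": 0,"dy": -0.025,"dz": 0,"wx": 0,"wy": 0,"wz": 0,"gripper": 0},
    {"dx": -0.028,"dy": -0.025,"dz": 0,"wx": 0,"wy": 0,"wz": 0,"gripper": 0},
    {"dx": -0.028,"dy": -0.012,"dz": 0,"wx": 0,"wy": 0,"wz": 0,"gripper": 0},
    {"dx": -0.028,"dy": 0.002,"dz": 0,"wx": 0,"wy": 0,"wz": 0,"gripper": 0},
    {"dx": -0.016,"dy": 0.004,"dz": 0,"wx": 0,"wy": 0,"wz": 0,"gripper": 0},
    {"dx": -0.006,"dy": 0.006,"dz": 0,"wx": 0,"wy": 0,"wz": 0,"gripper": 0},
    {"dx": 0.004,"dy": 0.008,"dz": 0,"wx": 0,"wy": 0,"wz": 0,"gripper": 0},
    {"dx": 0.014,"dy": 0.01,"dz": 0,"wx": 0,"wy": 0,"wz": 0,"gripper": 0},
  ],
)

```text
t: 4.97
position: [0.5359, 0.0745, 0.1429]
orientation: [0.001, 0.352, 0.936, 0.0]
wrist_force: [2.3, -0.1, -1.0]
grip_width: 0.0
grip_force: 1.3
```

```bash
python3 - <<'E'
from h import *
s=readout.read_state();print(s['position'],s['wrist_force'])
p=shot('wrist'); q=shot('scene'); 
cv2.imwrite('pics/w3.png',np.hstack([p['color'][:,80:480],cv2.resize(q['color'][150:290,160:293],(399,420))]))
E
```

```text
[0.53589467 0.07450515 0.14290849] [ 2.28065119 -0.05865946 -0.99315923]
```

View pics/w3.png

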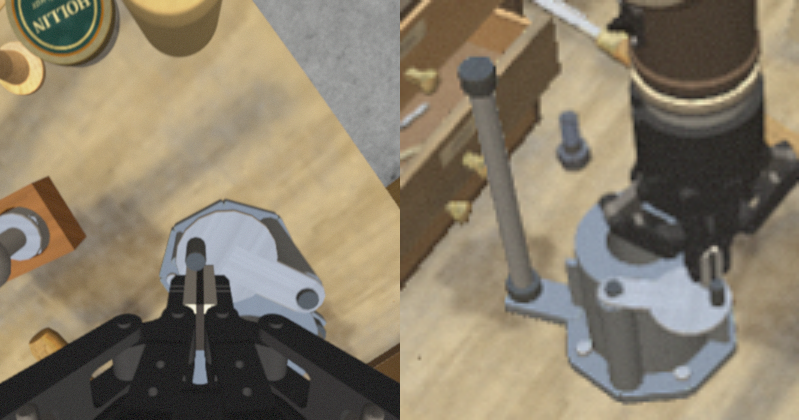

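Emit:
carry_out(
  increments=[
    {"dx": 0.004,"dy": 0.002,"dz": 0,"wx": 0,"wy": 0,"wz": 0,"gripper": 0},
    {"dx": 0.008,"dy": 0.004,"dz": 0,"wx": 0,"wy": 0,"wz": 0,"gripper": 0},
    {"dx": 0.008,"dy": 0.004,"dz": 0,"wx": 0,"wy": 0,"wz": 0,"gripper": 0},
  ],
)

```text
t: 5.32
position: [0.5323, 0.0805, 0.1422]
orientation: [0.001, 0.351, 0.936, -0.001]
wrist_force: [0.4, -4.7, 1.3]
grip_width: -0.0002
grip_force: 1.7
```

Emit:
carry_out(
  increments=[
    {"dx": -0.016,"dy": 0,"dz": 0,"wx": 0,"wy": 0,"wz": 0,"gripper": 0},
    {"dx": -0.016,"dy": 0,"dz": -0.04,"wx": 0,"wy": 0,"wz": 0,"gripper": 0},
    {"dx": -0.046,"dy": 0,"dz": -0.08,"wx": 0,"wy": 0,"wz": 0,"gripper": 0.3},
    {"dx": -0.08,"dy": 0,"dz": -0.12,"wx": 0,"wy": 0,"wz": 0,"gripper": 0.9},
    {"dx": -0.1,"dy": 0,"dz": -0.15,"wx": 0,"wy": 0,"wz": 0,"gripper": 0.9},
    {"dx": -0.1,"dy": 0,"dz": -0.15,"wx": 0,"wy": 0,"wz": 0,"gripper": 0.9},
  ],
)

```text
t: 5.82
position: [0.6134, 0.0126, 0.2988]
orientation: [0.006, 0.353, 0.936, 0.002]
wrist_force: [1.1, 0.1, 1.0]
grip_width: 0.0482
grip_force: 0.0
```

```bash
python3 - <<'E'
from h import *
s=readout.read_state();print(s['position'],s['wrist_force'],s['grip_width'],s['t'])
p=shot('wrist'); cv2.imwrite('pics/w4.png',p['color']); 
import pickle; pickle.dump(p,open('w4.pkl','wb'))
for k in ['nut_top','nut','cover','long_key']:
    for q in outline_of(p,k)[:1]: ys,xs=np.nonzero(q['mask']); print(k,q['score'],q['box'],xs.mean(),ys.mean())
E
```

```text
[0.61336603 0.01258467 0.29881578] [1.14979438 0.13097949 0.96119172] 0.04820456432638453 5.8167
nut_top 0.77 [285.7, 132.3, 23.1, 22.3] 296.73192771084337 140.9277108433735
nut 0.69 [140.4, 2.2, 27.2, 7.4] 153.70192307692307 3.5913461538461537
cover 0.8 [263.7, 41.5, 85.8, 80.6] 300.2846920521339 79.92307692307692
long_key 0.69 [264.2, 42.7, 84.7, 77.8] 300.29926264937706 80.1726417493008
```

View pics/w4.png

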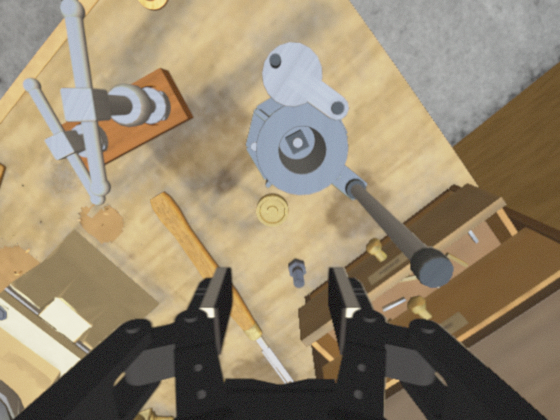

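```bash
python3 - <<'E'
import cv2,numpy as np
i=cv2.imread('pics/w4.png')
a=cv2.resize(i[110:180,265:335],None,fx=6,fy=6,interpolation=cv2.INTER_CUBIC)   # 420
b=cv2.resize(i[60:135,50:175],None,fx=3,fy=3,interpolation=cv2.INTER_CUBIC) #375x225
o=np.zeros((420,800,3),np.uint8);o[:,:420]=a;o[:225,425:800]=b;cv2.imwrite('pics/c5.png',o)
E
```

```text
(no output)
```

View pics/c5.png

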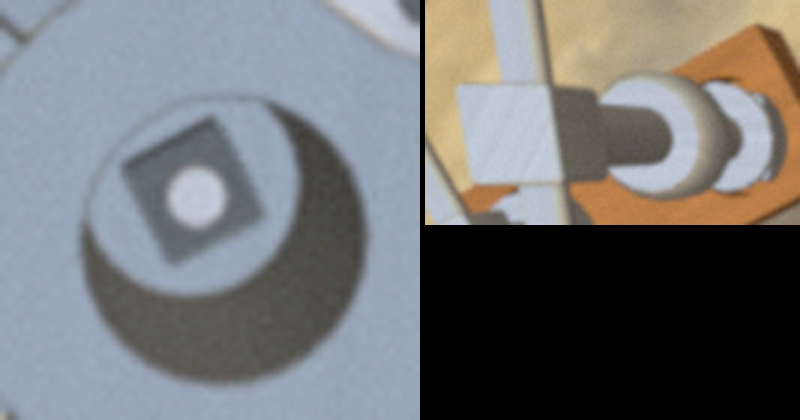

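```bash
python3 - <<'E'
from h import *
import pickle; p=pickle.load(open('w4.pkl','rb'))
f=lambda x,y:(x/6+265-.4,y/6+110-.4)
print('bore',atz(p,*f(224,240),.11),'stud',atz(p,*f(196,197),.036))
C=np.array([atz(p,*f(*c),.03) for c in [(122,165),(214,118),(265,213),(176,266)]])
for i in range(4):
    d=C[(i+1)%4]-C[i]; print('edge',np.linalg.norm(d),np.arctan2(d[1],d[0])%(np.pi/2))
print('nutc',C.mean(0))
g=lambda x,y:((x-425)/3+50-.3,y/3+60-.3)
H=np.array([g(*c) for c in [(457,85),(552,87),(560,183),(473,182)]])
hc=H.mean(0); print('hub@.177',atz(p,*hc,.177))
W=[atz(p,*h,.177) for h in H]
for i in range(4):
    d=W[(i+1)%4]-W[i]; print('hubedge',np.linalg.norm(d),np.arctan2(d[1],d[0])%(np.pi/2))
e1,e2=atz(p,70,6,.164),atz(p,98,192,.164); d=e1-e2; print('ends',e1,e2,(e1+e2)/2,np.linalg.norm(d),np.arctan2(d[1],d[0]))
print('piv',atz(p,338,108,.117),'pipe',atz(p,433,268,.245),'pin',atz(p,275,61,.135))
t=shot('top');s=shot('scene'); X=tri([ray(t,296,253),ray(s,327.5,199),ray(p,*hc)]);print('tri hub top',X)
# socket centre in hole (ring at stand top)
print('stand hole',atz(p,*g(735,137),.03))
E
```

```text
bore [0.59499682 0.05936964 0.11      ] stud [0.59543107 0.05893836 0.036     ]
edge 0.020456683085397522 1.3149010508960925
edge 0.02149917465357726 1.3713470497692548
edge 0.020802740380932484 1.3878564338987924
edge 0.022999754724051035 1.3550068983285368
nutc [0.59499078 0.05933815 0.03      ]
hub@.177 [ 0.45064623 -0.04116118  0.177     ]
hubedge 0.02361673736629789 0.8103251718820345
hubedge 0.02253624563078833 0.7654941326795107
hubedge 0.022250952707589398 0.8235451705182095
hubedge 0.02281055696876018 0.8260090835993501
ends [0.39848679 0.00230042 0.164     ] [ 0.50028077 -0.0906873   0.164     ] [ 0.44938378 -0.04419344  0.164     ] 0.1378721588960156 2.40137468519117
piv [0.5869165  0.10859204 0.117     ] pipe [0.68696772 0.07766196 0.245     ] pin [0.52138601 0.08985409 0.135     ]
tri hub top [ 0.4494968  -0.04310646  0.17185855]
stand hole [ 0.45146338 -0.04013817  0.03      ]
```

Emit:
carry_out(
  increments=[
    {"dx": 0.086,"dy": -0.149,"dz": 0.04,"wx": 0,"wy": 0,"wz": 0.025,"gripper": 0.9},
    {"dx": 0.086,"dy": -0.149,"dz": 0.04,"wx": 0,"wy": 0,"wz": 0.025,"gripper": 0.9},
    {"dx": 0.086,"dy": -0.149,"dz": 0.04,"wx": 0,"wy": 0,"wz": 0.025,"gripper": 0.9},
    {"dx": 0.086,"dy": -0.149,"dz": 0.04,"wx": 0,"wy": 0,"wz": 0.025,"gripper": 0.9},
    {"dx": 0.086,"dy": -0.149,"dz": 0.04,"wx": 0,"wy": 0,"wz": 0.025,"gripper": 0.9},
    {"dx": 0.086,"dy": -0.149,"dz": 0.04,"wx": 0,"wy": 0,"wz": 0.025,"gripper": 0.9},
    {"dx": 0.086,"dy": -0.149,"dz": 0.04,"wx": 0,"wy": 0,"wz": 0.025,"gripper": 0.9},
    {"dx": 0.086,"dy": -0.149,"dz": 0.04,"wx": 0,"wy": 0,"wz": 0.025,"gripper": 0.9},
  ],
)

```text
t: 6.83
position: [0.4462, -0.0395, 0.2528]
orientation: [0.001, 0.364, 0.932, 0.0]
wrist_force: [0.2, -0.1, 0.5]
grip_width: 0.0769
grip_force: 0.0
```

```bash
python3 - <<'E'
from h import *
s=readout.read_state();print(s['position'],s['wrist_force'],s['grip_width'],s['t'])
print(inc(.45,-.0425,.164,2.395))
p=shot('wrist'); c=p['color']
for X in [(.45,-.0425,.177),(.399,.0015,.164),(.5,-.0893,.164)]: 
    u=proj(p,X); cv2.drawMarker(c,tuple(int(v) for v in u),(0,0,255),0,10,1)
cv2.imwrite('pics/w6.png',c)
E
```

```text
[ 0.44620915 -0.03954667  0.25283637] [ 0.22665812 -0.14639541  0.5038861 ] 0.07688062907820746 6.8333
(array([-0.0047,  0.0003,  0.0888]), array([0.001, 0.002, 0.002]))
```

View pics/w6.png

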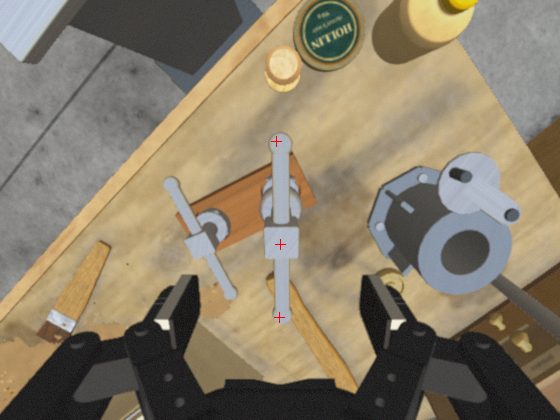

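Emit:
carry_out(
  increments=[
    {"dx": -0.005,"dy": 0,"dz": 0.03,"wx": 0,"wy": 0,"wz": 0,"gripper": 0.9},
    {"dx": -0.005,"dy": 0,"dz": 0.06,"wx": 0,"wy": 0,"wz": 0,"gripper": 0.9},
    {"dx": -0.005,"dy": 0,"dz": 0.088,"wx": 0,"wy": 0,"wz": 0,"gripper": 0.9},
    {"dx": -0.005,"dy": 0,"dz": 0.088,"wx": 0,"wy": 0,"wz": 0,"gripper": 0.6},
    {"dx": -0.005,"dy": 0,"dz": 0.088,"wx": 0,"wy": 0,"wz": 0,"gripper": 0.4},
    {"dx": -0.005,"dy": 0,"dz": 0.088,"wx": 0,"wy": 0,"wz": 0,"gripper": 0.2},
    {"dx": -0.005,"dy": 0,"dz": 0.088,"wx": 0,"wy": 0,"wz": 0,"gripper": 0.1},
    {"dx": -0.005,"dy": 0,"dz": 0.088,"wx": 0,"wy": 0,"wz": 0,"gripper": 0.1},
    {"dx": -0.005,"dy": 0,"dz": 0.088,"wx": 0,"wy": 0,"wz": 0,"gripper": 0.1},
    {"dx": -0.005,"dy": 0,"dz": 0.088,"wx": 0,"wy": 0,"wz": 0,"gripper": 0.1},
  ],
  newtons=70,
)

```text
t: 7.72
position: [0.4507, -0.0435, 0.1666]
orientation: [0.003, 0.364, 0.931, 0.001]
wrist_force: [-0.0, 0.6, 6.4]
grip_width: 0.0229
grip_force: 69.5
```

Emit:
carry_out(
  increments=[
    {"dx": 0,"dy": 0,"dz": -0.015,"wx": 0,"wy": 0,"wz": 0,"gripper": 0.1},
    {"dx": 0,"dy": 0,"dz": -0.045,"wx": 0,"wy": 0,"wz": 0,"gripper": 0.1},
    {"dx": 0,"dy": 0,"dz": -0.08,"wx": 0,"wy": 0,"wz": 0,"gripper": 0.1},
    {"dx": 0,"dy": 0,"dz": -0.115,"wx": 0,"wy": 0,"wz": 0,"gripper": 0.1},
    {"dx": 0,"dy": 0,"dz": -0.145,"wx": 0,"wy": 0,"wz": 0,"gripper": 0.1},
    {"dx": 0,"dy": 0,"dz": -0.15,"wx": 0,"wy": 0,"wz": 0,"gripper": 0.1},
  ],
)

```text
t: 8.22
position: [0.4513, -0.0439, 0.3204]
orientation: [0.005, 0.364, 0.931, 0.001]
wrist_force: [1.5, -0.6, -1.4]
grip_width: 0.0227
grip_force: 69.9
```

Emit:
carry_out(
  increments=[
    {"dx": -0.005,"dy": 0.022,"dz": 0,"wx": 0,"wy": 0,"wz": -0.07,"gripper": 0.1},
    {"dx": -0.01,"dy": 0.05,"dz": 0,"wx": 0,"wy": 0,"wz": -0.17,"gripper": 0.1},
    {"dx": -0.017,"dy": 0.08,"dz": 0,"wx": 0,"wy": 0,"wz": -0.27,"gripper": 0.1},
    {"dx": -0.023,"dy": 0.11,"dz": 0,"wx": 0,"wy": 0,"wz": -0.37,"gripper": 0.1},
    {"dx": -0.03,"dy": 0.14,"dz": 0,"wx": 0,"wy": 0,"wz": -0.46,"gripper": 0.1},
    {"dx": -0.034,"dy": 0.163,"dz": 0,"wx": 0,"wy": 0,"wz": -0.52,"gripper": 0.1},
    {"dx": -0.036,"dy": 0.173,"dz": 0,"wx": 0,"wy": 0,"wz": -0.533,"gripper": 0.1},
    {"dx": -0.036,"dy": 0.173,"dz": 0,"wx": 0,"wy": 0,"wz": -0.533,"gripper": 0.1},
    {"dx": -0.036,"dy": 0.173,"dz": 0,"wx": 0,"wy": 0,"wz": -0.533,"gripper": 0.1},
  ],
)

```text
t: 8.97
position: [0.5908, 0.0593, 0.3124]
orientation: [-0.002, 0.106, 0.994, -0.001]
wrist_force: [-0.2, -0.0, -2.3]
grip_width: 0.0228
grip_force: 70.0
```

```bash
python3 - <<'E'
from h import *
s=readout.read_state();print(s['position'],s['wrist_force'],s['wrist_torque'],s['grip_width'],s['grip_force'],s['t'])
print(inc(.595,.059,.315,2.928))
p=shot('wrist'); q=shot('scene');t=shot('top');
a=p['color'][60:400,130:430];b=cv2.resize(q['color'][80:250,160:310],(300,340));e=cv2.resize(t['color'][140:230,220:273],(200,340))
cv2.imwrite('pics/w7.png',np.hstack([a,b,e]))
import pickle; pickle.dump((p,q,t),open('w7.pkl','wb'))
E
```

```text
[0.59083305 0.05928909 0.31242157] [-0.20918129 -0.02376169 -2.26204718] [ 0.04932463 -0.01209138 -0.03634105] 0.022782952190303105 70.03046035766602 8.9667
(array([-0.0041,  0.0006, -0.0026]), array([-0.002, -0.004,  0.001]))
```

View pics/w7.png

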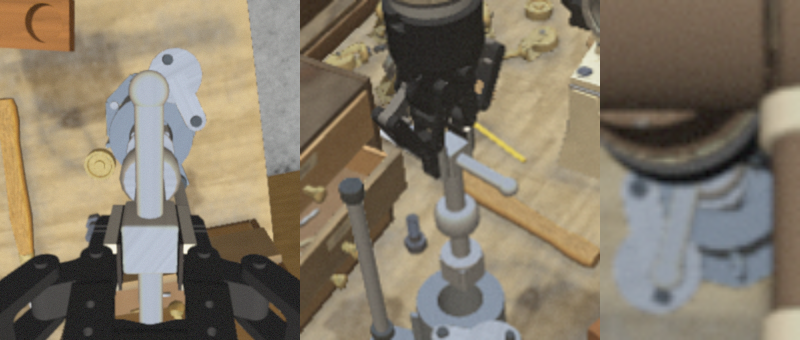

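```bash
python3 - <<'E'
from h import *
import pickle; p,q,t=pickle.load(open('w7.pkl','rb'))
Ti=np.linalg.inv(p['T']@np.linalg.inv(np.array(p['mount'])))
for u,z in [((279.5,310),.323),((279,150),.31)]:
    X=atz(p,*u,z); print(X,Ti@np.append(X,1))
# socket underside: fit by collar/socket in scene: predicted positions of axis points for current pose
h=.310-.158
for z in [h,h+.04,h+.07,h+.096,h+.158]:
    u=proj(q,(.5908,.0593,z)); print(z,((u[0]-160)*2+300,(u[1]-80)*2))
E
```

```text
[0.58796701 0.05994624 0.323     ] [ 2.98262219e-03  1.96731149e-05 -1.05665845e-02  1.00000000e+00]
[0.5249467  0.07319981 0.31      ] [ 6.73280101e-02 -2.69728093e-04  2.69251774e-03  1.00000000e+00]
0.152 (np.float64(460.3860305815757), np.float64(272.35909970207734))
0.192 (np.float64(457.4623970601384), np.float64(244.9560695727971))
0.222 (np.float64(455.1529151272398), np.float64(223.17113969896025))
0.248 (np.float64(453.06557352555075), np.float64(203.3745454614708))
0.31 (np.float64(447.7432661275599), np.float64(152.42292879463008))
```

Emit:
carry_out(
  increments=[
    {"dx": -0.007,"dy": 0.001,"dz": 0.005,"wx": 0,"wy": 0.004,"wz": 0,"gripper": 0.1},
    {"dx": -0.007,"dy": 0.001,"dz": 0.018,"wx": 0,"wy": 0.004,"wz": 0,"gripper": 0.1},
    {"dx": -0.007,"dy": 0.001,"dz": 0.03,"wx": 0,"wy": 0.004,"wz": 0,"gripper": 0.1},
    {"dx": -0.007,"dy": 0.001,"dz": 0.036,"wx": 0,"wy": 0.004,"wz": 0,"gripper": 0.1},
    {"dx": -0.007,"dy": 0.001,"dz": 0.042,"wx": 0,"wy": 0.004,"wz": 0,"gripper": 0.1},
    {"dx": -0.007,"dy": 0.001,"dz": 0.048,"wx": 0,"wy": 0.004,"wz": 0,"gripper": 0.1},
    {"dx": -0.007,"dy": 0.001,"dz": 0.054,"wx": 0,"wy": 0.004,"wz": 0,"gripper": 0.1},
    {"dx": -0.007,"dy": 0.001,"dz": 0.054,"wx": 0,"wy": 0.004,"wz": 0,"gripper": 0.1},
  ],
)

```text
t: 9.78
position: [0.5983, 0.0591, 0.2585]
orientation: [-0.003, 0.106, 0.994, 0.0]
wrist_force: [-0.8, -0.2, -2.3]
grip_width: 0.0226
grip_force: 70.1
```

```bash
python3 - <<'E'
from h import *
s=readout.read_state();print(s['position'],s['wrist_force'],s['wrist_torque'],s['grip_width'],s['t'])
print(inc(.5976,.0587,.1725,2.928))
E
```

```text
[0.59833091 0.05906312 0.25848462] [-0.80829051 -0.22977101 -2.33005278] [0.06461555 0.00938974 0.02132264] 0.02256194515796132 9.7833
(array([ 0.0001, -0.0004,  0.086 ]), array([-0.001, -0.007,  0.002]))
```

Emit:
carry_out(
  increments=[
    {"dx": 0,"dy": 0,"dz": 0.012,"wx": 0,"wy": 0,"wz": 0,"gripper": 0.1},
    {"dx": 0,"dy": 0,"dz": 0.025,"wx": 0,"wy": 0,"wz": 0,"gripper": 0.1},
    {"dx": 0,"dy": 0,"dz": 0.038,"wx": 0,"wy": 0,"wz": 0,"gripper": 0.1},
    {"dx": 0,"dy": 0,"dz": 0.048,"wx": 0,"wy": 0,"wz": 0,"gripper": 0.1},
    {"dx": 0,"dy": 0,"dz": 0.054,"wx": 0,"wy": 0,"wz": 0,"gripper": 0.1},
    {"dx": 0,"dy": 0,"dz": 0.06,"wx": 0,"wy": 0,"wz": 0,"gripper": 0.1},
    {"dx": 0,"dy": 0,"dz": 0.064,"wx": 0,"wy": 0,"wz": 0,"gripper": 0.1},
    {"dx": 0,"dy": 0,"dz": 0.064,"wx": 0,"wy": 0,"wz": 0,"gripper": 0.1},
  ],
)

```text
t: 10.45
position: [0.5985, 0.0591, 0.1951]
orientation: [-0.003, 0.106, 0.994, 0.0]
wrist_force: [0.2, 0.1, -3.2]
grip_width: 0.0228
grip_force: 71.5
```

Emit:
carry_out(
  increments=[
    {"dx": 0,"dy": 0,"dz": 0.004,"wx": 0,"wy": 0,"wz": 0,"gripper": 0.1},
    {"dx": 0,"dy": 0,"dz": 0.007,"wx": 0,"wy": 0,"wz": 0,"gripper": 0.1},
    {"dx": 0,"dy": 0,"dz": 0.01,"wx": 0,"wy": 0,"wz": 0,"gripper": 0.1},
    {"dx": 0,"dy": 0,"dz": 0.01,"wx": 0,"wy": 0,"wz": 0,"gripper": 0.1},
  ],
)

```text
t: 10.78
position: [0.5988, 0.0591, 0.1858]
orientation: [-0.002, 0.106, 0.994, 0.0]
wrist_force: [-0.3, -0.2, -2.8]
grip_width: 0.0228
grip_force: 71.6
```

Emit:
carry_out(
  increments=[
    {"dx": 0,"dy": 0,"dz": 0.004,"wx": 0,"wy": 0,"wz": 0,"gripper": 0.1},
    {"dx": 0,"dy": 0,"dz": 0.008,"wx": 0,"wy": 0,"wz": 0,"gripper": 0.1},
    {"dx": 0,"dy": 0,"dz": 0.012,"wx": 0,"wy": 0,"wz": 0,"gripper": 0.1},
    {"dx": 0,"dy": 0,"dz": 0.012,"wx": 0,"wy": 0,"wz": 0,"gripper": 0.1},
  ],
)

```text
t: 11.12
position: [0.5983, 0.0592, 0.1731]
orientation: [-0.003, 0.106, 0.994, 0.0]
wrist_force: [-0.1, -0.1, -3.9]
grip_width: 0.0227
grip_force: 71.5
```

Emit:
carry_out(
  increments=[
    {"dx": 0,"dy": 0,"dz": 0.001,"wx": 0,"wy": 0,"wz": 0.1,"gripper": 0.1},
    {"dx": 0,"dy": -0.0005,"dz": 0.001,"wx": 0,"wy": 0,"wz": 0.2,"gripper": 0.1},
    {"dx": 0.0001,"dy": -0.0007,"dz": 0.001,"wx": 0,"wy": 0,"wz": 0.3,"gripper": 0.1},
    {"dx": 0.0002,"dy": -0.001,"dz": 0.001,"wx": 0,"wy": 0,"wz": 0.4,"gripper": 0.1},
    {"dx": 0.0003,"dy": -0.0012,"dz": 0.001,"wx": 0,"wy": 0,"wz": 0.5,"gripper": 0.1},
    {"dx": 0.0004,"dy": -0.0014,"dz": 0.001,"wx": 0,"wy": 0,"wz": 0.6,"gripper": 0.1},
    {"dx": 0.0006,"dy": -0.0016,"dz": 0.001,"wx": 0,"wy": 0,"wz": 0.7,"gripper": 0.1},
    {"dx": 0.0008,"dy": -0.0018,"dz": 0.001,"wx": 0,"wy": 0,"wz": 0.8,"gripper": 0.1},
    {"dx": 0.001,"dy": -0.002,"dz": 0.001,"wx": 0,"wy": 0,"wz": 0.9,"gripper": 0.1},
    {"dx": 0.0011,"dy": -0.0021,"dz": 0.001,"wx": 0,"wy": 0,"wz": 1.0,"gripper": 0.1},
  ],
  newtons=100,
)

```text
t: 11.95
position: [0.5969, 0.0569, 0.1729]
orientation: [-0.002, 0.571, 0.821, -0.002]
wrist_force: [-0.2, -1.5, -2.4]
grip_width: 0.0226
grip_force: 99.2
```

```bash
cat > st.py <<'E'
from h import *
s=readout.read_state();T=T_tool(s);print(s['t'],s['position'],'psi',np.arctan2(T[1,0],T[0,0]),'F',s['wrist_force'].round(1),'M',s['wrist_torque'].round(3),s['grip_width'],s['grip_force'],s['joints'][5],'up',T[:3,2].round(4))
E
python3 st.py
```

```text
11.95 [0.59689792 0.05690902 0.17288891] psi 1.926281164331942 F [-0.2 -1.5 -2.4] M [-0.239  0.214  0.362] 0.022636064181516827 99.17962074279785 -0.33290170897635396 up [-5.2e-03 -3.0e-04 -1.0e+00]
```

Emit:
carry_out(
  increments=[
    {"dx": 0,"dy": 0,"dz": 0,"wx": 0,"wy": 0,"wz": 0.1,"gripper": 0.1},
    {"dx": 0,"dy": -0.0005,"dz": 0,"wx": 0,"wy": 0,"wz": 0.2,"gripper": 0.1},
    {"dx": 0.0001,"dy": -0.0007,"dz": 0,"wx": 0,"wy": 0,"wz": 0.3,"gripper": 0.1},
    {"dx": 0.0002,"dy": -0.001,"dz": 0,"wx": 0,"wy": 0,"wz": 0.4,"gripper": 0.1},
    {"dx": 0.0003,"dy": -0.0012,"dz": 0,"wx": 0,"wy": 0,"wz": 0.5,"gripper": 0.1},
    {"dx": 0.0004,"dy": -0.0014,"dz": 0,"wx": 0,"wy": 0,"wz": 0.6,"gripper": 0.1},
    {"dx": 0.0006,"dy": -0.0016,"dz": 0,"wx": 0,"wy": 0,"wz": 0.7,"gripper": 0.1},
    {"dx": 0.0008,"dy": -0.0018,"dz": 0,"wx": 0,"wy": 0,"wz": 0.8,"gripper": 0.1},
    {"dx": 0.001,"dy": -0.002,"dz": 0,"wx": 0,"wy": 0,"wz": 0.9,"gripper": 0.1},
    {"dx": 0.0011,"dy": -0.0021,"dz": 0,"wx": 0,"wy": 0,"wz": 0.95,"gripper": 0.1},
  ],
)

```text
t: 12.78
position: [0.5947, 0.0574, 0.1729]
orientation: [-0.001, 0.883, 0.469, -0.002]
wrist_force: [0.6, -0.7, -4.1]
grip_width: 0.0223
grip_force: 99.2
```

```bash
python3 st.py
```

```text
12.7833 [0.59470945 0.05737083 0.17292253] psi 0.9768984458546859 F [ 0.6 -0.7 -4.1] M [-0.197  0.078  0.217] 0.022251699820024298 99.18349742889404 0.6170133544142277 up [-4.8e-03  1.0e-04 -1.0e+00]
```

Now the last bit in small steps until the stop torque shows.

Emit:
carry_out(
  increments=[
    {"dx": 0,"dy": -0.0001,"dz": 0,"wx": 0,"wy": 0,"wz": 0.05,"gripper": 0.1},
    {"dx": 0,"dy": -0.0002,"dz": 0,"wx": 0,"wy": 0,"wz": 0.1,"gripper": 0.1},
    {"dx": 0,"dy": -0.0004,"dz": 0,"wx": 0,"wy": 0,"wz": 0.15,"gripper": 0.1},
    {"dx": 0,"dy": -0.0005,"dz": 0,"wx": 0,"wy": 0,"wz": 0.2,"gripper": 0.1},
    {"dx": 0,"dy": -0.0005,"dz": 0,"wx": 0,"wy": 0,"wz": 0.2,"gripper": 0.1},
  ],
)

```text
t: 13.2
position: [0.5944, 0.0577, 0.1729]
orientation: [-0.001, 0.925, 0.38, -0.002]
wrist_force: [-0.7, -1.5, -3.7]
grip_width: 0.0223
grip_force: 99.1
```

```bash
python3 st.py
```

```text
13.2 [0.59435177 0.05771237 0.17293197] psi 0.7796597525073151 F [-0.7 -1.5 -3.7] M [-0.168  0.138  0.078] 0.022349019703665256 99.08254265785217 0.814581521727728 up [-4.6e-03  3.0e-04 -1.0e+00]
```

Emit:
carry_out(
  increments=[
    {"dx": 0,"dy": -0.0001,"dz": 0,"wx": 0,"wy": 0,"wz": 0.05,"gripper": 0.1},
    {"dx": 0,"dy": -0.0002,"dz": 0,"wx": 0,"wy": 0,"wz": 0.1,"gripper": 0.1},
    {"dx": 0,"dy": -0.0002,"dz": 0,"wx": 0,"wy": 0,"wz": 0.1,"gripper": 0.1},
  ],
)

```text
t: 13.45
position: [0.5942, 0.0579, 0.1729]
orientation: [-0.001, 0.942, 0.335, -0.002]
wrist_force: [-0.5, -0.3, -4.4]
grip_width: 0.0225
grip_force: 99.3
```

```bash
python3 st.py
```

```text
13.45 [0.59422453 0.05794189 0.17294145] psi 0.6832767388860169 F [-0.5 -0.3 -4.4] M [-0.124  0.126  0.778] 0.022486070652693205 99.3011462688446 0.9117763487979578 up [-4.5e-03 -1.0e-04 -1.0e+00]
```

Emit:
carry_out(
  increments=[
    {"dx": 0,"dy": -0.0001,"dz": 0,"wx": 0,"wy": 0,"wz": 0.04,"gripper": 0.1},
    {"dx": 0,"dy": -0.0002,"dz": 0,"wx": 0,"wy": 0,"wz": 0.08,"gripper": 0.1},
    {"dx": 0,"dy": -0.0002,"dz": 0,"wx": 0,"wy": 0,"wz": 0.08,"gripper": 0.1},
  ],
)

```text
t: 13.7
position: [0.5941, 0.0581, 0.173]
orientation: [-0.0, 0.954, 0.299, -0.002]
wrist_force: [-0.8, -1.7, -3.7]
grip_width: 0.0227
grip_force: 101.3
```

```bash
python3 st.py; python3 - <<'E'
from h import *
p=shot('wrist'); q=shot('scene'); cv2.imwrite('pics/w8.png',np.hstack([p['color'][60:400,100:460],cv2.resize(q['color'][120:290,150:320],(340,340))]))
E
```

```text
13.7 [0.59413514 0.05812995 0.17297579] psi 0.6076111034397143 F [-0.8 -1.7 -3.7] M [-0.058  0.059  1.933] 0.02273475407731046 101.2749445438385 0.9886938572978381 up [-4.3e-03 -9.0e-04 -1.0e+00]
```

View pics/w8.png

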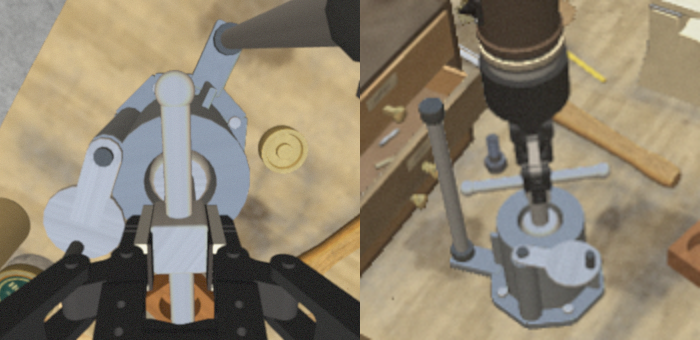

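Emit:
carry_out(
  increments=[
    {"dx": 0,"dy": 0.0001,"dz": 0,"wx": 0,"wy": 0,"wz": -0.04,"gripper": 0.1},
    {"dx": 0,"dy": 0.0002,"dz": 0.0005,"wx": 0,"wy": 0,"wz": -0.08,"gripper": 0.1},
    {"dx": 0,"dy": 0.0002,"dz": 0.0005,"wx": 0,"wy": 0,"wz": -0.08,"gripper": 0.1},
  ],
  newtons=40,
)

```text
t: 14.05
position: [0.5944, 0.0579, 0.173]
orientation: [-0.001, 0.943, 0.333, -0.002]
wrist_force: [-0.5, -0.8, -2.3]
grip_width: 0.0229
grip_force: 99.4
```

```bash
python3 st.py
```

```text
14.05 [0.59437372 0.05789634 0.17295721] psi 0.6793195590602102 F [-0.5 -0.8 -2.3] M [-0.272  0.213  0.647] 0.02291580721567613 99.44164752960205 0.9143295653502642 up [-0.0044  0.0011 -1.    ]
```

Emit:
carry_out(
  increments=[
    {"dx": 0,"dy": 0,"dz": 0,"wx": 0,"wy": 0,"wz": -0.03,"gripper": 0.1},
    {"dx": 0,"dy": 0,"dz": 0,"wx": 0,"wy": 0,"wz": -0.03,"gripper": 0.3},
    {"dx": 0,"dy": 0,"dz": 0,"wx": 0,"wy": 0,"wz": -0.03,"gripper": 0.45},
    {"dx": 0,"dy": 0,"dz": 0,"wx": 0,"wy": 0,"wz": -0.03,"gripper": 0.6},
    {"dx": 0,"dy": 0,"dz": 0,"wx": 0,"wy": 0,"wz": -0.03,"gripper": 0.6},
    {"dx": 0,"dy": 0,"dz": 0,"wx": 0,"wy": 0,"wz": -0.03,"gripper": 0.6},
    {"dx": 0,"dy": 0,"dz": -0.02,"wx": 0,"wy": 0,"wz": -0.03,"gripper": 0.6},
    {"dx": 0,"dy": 0,"dz": -0.05,"wx": 0,"wy": 0,"wz": -0.03,"gripper": 0.6},
    {"dx": 0,"dy": 0,"dz": -0.09,"wx": 0,"wy": 0,"wz": -0.03,"gripper": 0.6},
    {"dx": 0,"dy": 0,"dz": -0.12,"wx": 0,"wy": 0,"wz": -0.03,"gripper": 0.6},
  ],
)

```text
t: 14.88
position: [0.5955, 0.0581, 0.2954]
orientation: [-0.001, 0.938, 0.347, -0.001]
wrist_force: [1.4, 0.3, 0.9]
grip_width: 0.051
grip_force: 0.0
```

```bash
python3 st.py; python3 - <<'E'
from h import *
p=shot('wrist'); q=shot('scene'); cv2.imwrite('pics/w9.png',np.hstack([p['color'][60:400,100:460],cv2.resize(q['color'][120:290,150:370],(440,340))]))
u=[proj(q,(.595,.059,z)) for z in (.17,.183)]; print([((a-150)*2+360,(b-120)*2) for a,b in u])
E
```

```text
14.8833 [0.59545911 0.05805287 0.29541394] psi 0.7090643206894175 F [1.4 0.3 0.9] M [ 0.008 -0.036 -0.059] 0.05102367131519377 0.0 0.8850951642010552 up [-0.002   0.0013 -1.    ]
[(np.float64(535.475713666845), np.float64(178.5452511782022)), (np.float64(534.4825651405276), np.float64(169.57189708486624))]
```

View pics/w9.png

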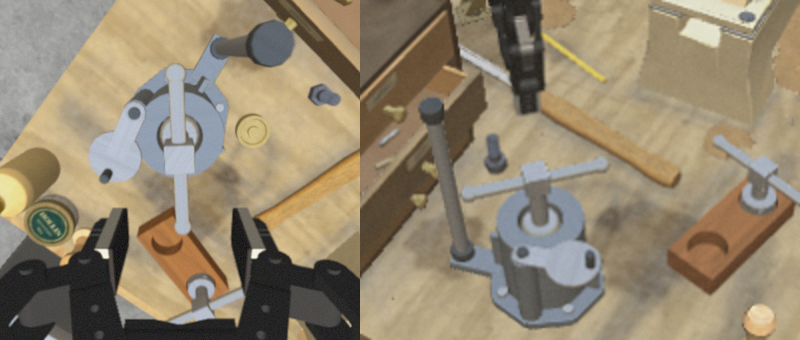

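Emit:
carry_out(
  increments=[
    {"dx": 0,"dy": 0,"dz": -0.01,"wx": 0,"wy": 0,"wz": 0,"gripper": 0.6},
    {"dx": 0,"dy": 0,"dz": -0.01,"wx": 0,"wy": 0,"wz": 0,"gripper": 0.6},
    {"dx": 0,"dy": 0,"dz": -0.01,"wx": 0,"wy": 0,"wz": 0,"gripper": 0.6},
  ],
)

```text
t: 15.23
position: [0.5945, 0.0579, 0.3021]
orientation: [-0.001, 0.938, 0.347, -0.002]
wrist_force: [-0.0, -0.1, -0.4]
grip_width: 0.0516
grip_force: 0.0
```

```bash
python3 -c "
from cell import hand_in; print(hand_in())"
```

```text
the job is handed in; nothing more can be done
None
```

Handed in after about 15 s: the cover is swung open, the nut turned clockwise until the torque rose to about 1.9 N m at its stop, and the long socket stands upright on the nut with nothing touching it; the short socket is still in the stand, but no verdict came back.

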